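# Fit the return spring of the tilt-out bin

## Robot

A 6-joint arm with a two-finger parallel gripper is mounted at the origin on the work surface. World frame = base frame: x ahead of the robot, y to its left, z up, the work surface at z = 0. Lengths are in mm, angles in rad, forces in N, time in s.
With the tool pointing down it reaches from about 400 to 925 mm from the base axis. Payload 12.5 kg.
Tool frame: the origin (TCP) lies at the very end of the fingers, on their centre line; the grasp point (between the pads) lies env.hold_point_z behind it (env.hold_point_z is the distance from the TCP to the grasp point, in mm); y points along the fingers, z is the direction in which the jaws open and shut, and the axes are right-handed (so a half turn about y gives the same grasp; the last joint's range is limited). The gripper opens to 95 mm and grips with 3 to 60 N. Pads are 20 mm wide; open, the fingers measure 119 mm over their backs; the gripper's body (75 mm by 180 mm) begins 59 mm behind the grasp point.
Start: joints at [1.13, 0.491, 1.559, -0, 1.092, -0.106], TCP at [205.347, 590.322, 214.661] pointing down, gripper open.
Joint ranges: [-3.1, 3.1], [-0.84, 2.19], [0.05, 2.79], [-1.13, 4.28], [0.06, 2.93], [-2.69, 2.69]. Speed limits (rad/s): [2.22, 2.22, 2.79, 3.14, 3.14, 3.14].

## Interface

Orientations are given as [roll, pitch, yaw] about the fixed x, y, z axes, in that order (R = Rz(yaw) Ry(pitch) Rx(roll)).
In Python, from cell import env gives the robot as it stands.
- The arm moves only by the shell command python3 -m inch 'ROWS'. ROWS is JSON, one flat list of numbers, 7 for each row, row after row: the shift along the tool's x, y, z in m, then the turn, a rotation vector about the tool's x, y, z in degrees, then the closure, from -1 (fully open) to 1 (shut). In form: [tx, ty, tz, ax, ay, az, hand, tx, ty, tz, ax, ay, az, hand, ...]. A call has 1 to 10 rows; each row shifts and turns the commanded pose from where the row before left it, along the tool's axes as they then stand; what a row does not reach is not made up. A row lasts 1/10 s, in which the tool goes at most 50 mm and 8.59 degrees, less where a joint would pass 70% of its speed; a pose out of reach is approached as far as the arm can. A call is refused whole if a number of a shift passes 0.05 or a number of a turn 8.59, either way. A call with a gripper value outside its range is refused whole. The fingers move at their own pace and stop on an object; the grip force is fixed at half the most. Time passes only in rows, so rows that do not move let the fingers close. It gives the time, the measured TCP pose, the force and the opening at its end, in the units of the state.
- env.state(): the state, without advancing time (a new reading comes with each control period).
- env.read_camera(name): name is "side" or "top" or "wrist"; returns a dict with "pixels" (400x640x3 uint8, blue, green, red), "depth" (400x640 float32, mm along the optical axis (not along the pixel's ray), 0 where there is no reading), "mtx" (3x3 intrinsics, pixels), "k1" (the pictures are not rectified: a ray, as slopes to the right and down, at radius r is drawn at 1 + k1 r^2 times it, then the intrinsics apply), "R" (3x3) and "t" (3): a world point X has camera coordinates R X + t. Camera axes: x right, y down, z forward; pixel columns grow to the right and rows downward; lengths in mm; the calibration is good to about 2 mm. A picture is of the moment at which its call begins.
- env.job_done(): hands the job in, once; it reports no verdict.
The state is a dict: "t": time; "joints": joint angles; "qvel": joint speeds; "tau": joint torques, N m; "eef_pos": TCP position; "tcp_rot": TCP orientation; "ft_force": force on the tool from outside, world axes, zero at the start; "moment": the same for the moment, N m; "opening": opening from 0.0 (shut) to 1.0 (fully open).
Only numpy, scipy, OpenCV 4.12 (cv2) and the standard library are available. Lean on these libraries where they do the work, as an engineer would, in place of code of your own. Each camera call takes 0.05 s, during which the arm holds its last target.

## Task

Fit the loose return spring to the tilt-out bin: push the spring's hook pin fully down into the hole in the bin's ear, then stretch the spring and drop its eye right down over the post at the far end of the rail, and let go with both ends fully home. Feel for the hole and the post gently, since both are clamped in slots and not exactly at their marks. Do not overstretch the spring or press hard, keep the bin shut, and leave the jar, hammer, gauge and tray where they are.

Things in the scene. Friction and masses are not known exactly. Their poses are not given: they have to be found in the camera images.
- frame: Grey steel unit carrying the orange tilt-out bin, fixed; origin on the table under the middle of the spring line. x runs along the spring line (y = 0) from ear to post, z up. Aluminium ear 40 (x) x 44 x 14 mm, a gap of 2 to 16 mm, then a grey rail 138 x 44 mm; upper faces of ear and rail level, 100 mm above the table. The bin (140 x 350 mm, lower than 100 mm) lies on the -y side.
- hole_mark (a point): Mark for the ear's hole, on the ear's upper face, axes as frame. The true hole (10 mm diameter, straight through the 14 mm ear, 1 mm chamfer) is on the line y = 0 but up to 7 mm to either side of the mark along x, as the ear is clamped in a slot. The ear's flat top reaches 20 mm from the hole's centre along x, 22 mm along y.
- post_mark (a point): Mark for the post's foot, on the rail's upper face, 128 mm beyond hole_mark along x, axes as frame. The true post (steel pin, 8 mm diameter, 7 mm high, top 1.5 mm tapered to 5 mm) is on the line y = 0 but up to 6 mm to either side of the mark along x.
- hook_grip (a point): Centre of the red grip at the loose spring's hook end: block 24 mm long (x), 14 wide (y), 36 high. x points along the spring to the eye, z up. The hook pin (8 mm diameter, 14 mm long, tip tapered to 5 mm) points down from the middle of its underside; when home, the underside lies on the ear. At first the spring lies level on a fixed wooden block 160 x 60 x 30 mm, pin in a 22 mm pocket.
- hook_tip (a point): Tip of the hook pin, 32 mm below hook_grip.
- eye_grip (a point): Centre of the red grip at the spring's eye end, 24 x 14 x 36 mm, 74 mm from hook_grip unstretched, same axes. Between the grips is a straight coil on a guide rod, 10 mm thick, its top 10 mm above their undersides; it lengthens but hardly bends, so lifting one end level lifts the other too: lift only as much as clears the post, or the pin comes out; a pin that rode up can be pressed home on its grip.
- eye (a point): Centre of the underside of the eye, a flat steel ring of 20 mm outer and 12 mm inner diameter, 5 mm thick, level with the underside of the grip and 26 mm beyond eye_grip along x (18 mm below it); 100 mm from the hook pin when unstretched.
- stretch (a joint): Stretch of the spring in m, 0 as it lies free. It pulls with 3.8 N at 0 plus 250 N/m; it must not be stretched by more than 0.052 m. Fitted, it is stretched by about 0.012 to 0.038 m.
- bin (a joint): Tilt of the orange bin in rad: 0 shut, more as it tips out towards -x of frame, at most 0.6; it is stiff (about 1.2 N m), hinged 80 mm below the ear's top.
- jar: Glass jar of nylon clips with steel lid, 72 mm across, 95 mm high, loose; origin under its centre. Leave alone.
- hammer: Small steel hammer lying flat, 270 mm long, loose; origin under its middle. Leave alone.
- gauge: Chrome stick tire gauge lying flat, 145 mm long, loose. Leave alone.
- tray: Black plastic drip tray, 130 x 220 x 22 mm, loose. Leave alone.
- spring: The hook end of the spring with all that it carries; origin at the middle of the red grip's underside, axes as hook_grip.
Mind the look-alikes: they are no part of the job. What is shaped like the spring but green or yellow is not meant.

How it is judged (in metres and radians):
On the way, in this order (a step that is already met when the one before it is completed fails the run):
1. the hook pin is down in the ear's hole (tip at least 9 mm below the ear's top) (z of hook_tip in the frame of hole_mark below -0.009 m and x of hook_tip in the frame of hole_mark between -0.012 and 0.012 m and y of hook_tip in the frame of hole_mark between -0.006 and 0.006 m), for 0.2 s.
2. both ends are home, the spring stretched and the fingers off it (all of step 1 and z of eye in the frame of post_mark below 0.0035 m and x of eye in the frame of post_mark between -0.012 and 0.011 m and y of eye in the frame of post_mark between -0.006 and 0.006 m and value of joint stretch above 0.008 m and contact force between the fingers and spring below 0.1 N), for 0.2 s.
At the end, for the whole second after the job is handed in: Pin tip 9 mm or more below the ear's top, within 12 mm of the hole mark along and 6 mm across; eye under 3.5 mm above the rail, within 11 mm of the post mark along and 6 mm across; spring let go, at rest, still stretched over 8 mm; bin under 0.05 rad (all of step 1 and z of eye in the frame of post_mark below 0.0035 m and x of eye in the frame of post_mark between -0.012 and 0.011 m and y of eye in the frame of post_mark between -0.006 and 0.006 m and value of joint stretch above 0.008 m and value of joint bin below 0.05 rad and linear speed of spring below 0.01 m/s); the robot touches nothing.
It fails at once if the spring is overstretched, beyond 52 mm (value of joint stretch above 0.052 m).
It fails at once if the spring is pressed or dragged against the bin unit with more than 60 N in all (contact force between spring and frame above 60 N).
It fails at once if the bin is tipped out by more than 0.1 rad (value of joint bin above 0.1 rad).
It fails at once if the jar, hammer, gauge or tray is moved by more than 30 mm (distance of any of jar, hammer, gauge, tray from where it was at the start of the episode above 0.03 m).
It also fails if it takes over 72 s, if anything falls off the work surface, if the arm or the gripper's body presses on something with over 40 N, if the wrist force passes 120 N, or if a joint passes its speed limit or range.

## Working session

There is one attempt and no reset: what is moved stays moved. The work goes in short steps, Python scripts to look and compute and a shell command to move; the robot and the scene stay as the last step left them, time stands still between calls to the robot, and variables do not carry over. Pictures are saved under pics/ and viewed, and the job is handed in when it is done.

```bash
mkdir -p pics; ls
cat > h.py <<'E'
import numpy as np, cv2, pickle
from cell import env
def snap(n,tag):
    c=env.read_camera(n); cv2.imwrite(f'pics/{tag}.png',c['pixels']); pickle.dump(c,open(f'pics/{tag}.pkl','wb')); return c
def load(tag): return pickle.load(open(f'pics/{tag}.pkl','rb'))
def ray(c,u,v):
    m=np.array(c['mtx']); x=(u-m[0,2])/m[0,0]; y=(v-m[1,2])/m[1,1]
    rd=np.hypot(x,y); r=rd
    for _ in range(20): r=rd/(1+c['k1']*r*r)
    s=r/rd if rd>0 else 1
    R=np.array(c['R']); t=np.array(c['t']).ravel()
    d=R.T@np.array([x*s,y*s,1]); o=-R.T@t
    return o,d
def onz(c,u,v,z):
    o,d=ray(c,u,v); return o+d*(z-o[2])/d[2]
def dep(c,u,v):
    o,d=ray(c,u,v); return o+d*c['depth'][int(round(v)),int(round(u))]
def proj(c,X):
    R=np.array(c['R']); t=np.array(c['t']).ravel(); p=R@np.array(X)+t; x,y=p[:2]/p[2]; f=1+c['k1']*(x*x+y*y)
    m=np.array(c['mtx']); return np.array([m[0,0]*x*f+m[0,2],m[1,1]*y*f+m[1,2]])
E
python3 - <<'E'
from h import *
for n in ['side','top','wrist']:
    c=snap(n,n+'0'); R=np.array(c['R']);print(n,-R.T@np.array(c['t']).ravel(),R[2],c['k1'],c['mtx'][0])
print(env.state(),env.hold_point_z)
E
```

```text
pics
side [ 266.91828473 -580.21746479  707.57282069] [ 0.30423356  0.75727794 -0.57790316] -0.13385583213662577 [508.30272208   0.         318.76270845]
top [434.249309   216.60184042 776.42180358] [ 0.19274876 -0.01917215 -0.98106083] -0.07711886587963239 [370.73676815   0.         312.60813387]
wrist [133.0832601  616.06911345 383.1814078 ] [ 0.26000109 -0.09331662 -0.96108868] -0.02422574562761631 [305.79749623   0.         319.52528653]
{'t': 0.15, 'joints': array([ 1.13041846e+00,  4.91373266e-01,  1.55924626e+00, -4.17376452e-05,
        1.09169349e+00, -1.05616695e-01]), 'qvel': array([-2.28539017e-04, -2.88714733e-03, -1.48779636e-03,  5.89885411e-05,
        1.61095453e-03, -1.74559471e-04]), 'tau': array([ 1.49958993e-03, -6.12894344e+01, -2.58278847e+01,  6.92899246e-02,
        4.73388867e-02, -1.29444661e-04]), 'eef_pos': array([205.27530892, 590.17378992, 214.2474746 ]), 'tcp_rot': array([-1.57151658e+00,  3.91230889e-05, -3.34741931e-01]), 'ft_force': array([-0.84181806, -0.28296445,  0.34149584]), 'moment': array([ 0.04184531,  0.01264147, -0.00144283]), 'opening': 1.0025356334526938} 18.8
```

View pics/top0.png

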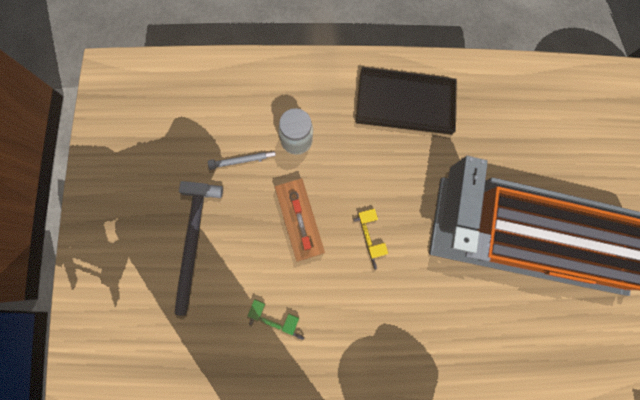

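View pics/side0.png

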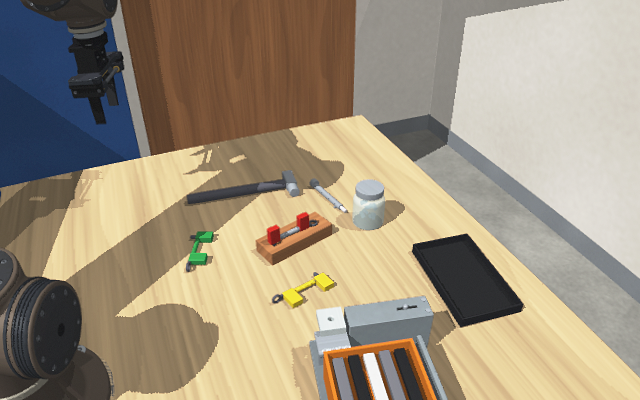

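View pics/wrist0.png

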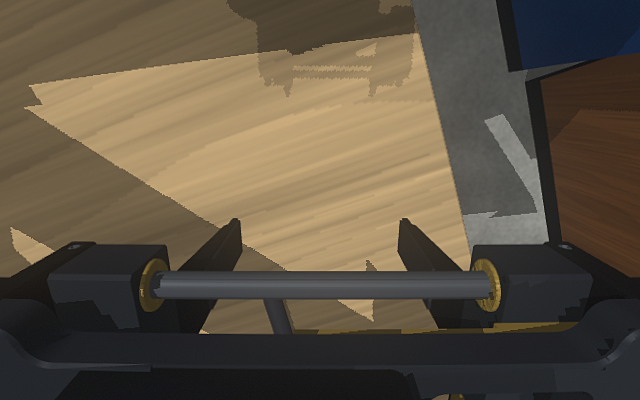

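Top: the frame ear with its hole is at about (466,240), the post at about (475,175), and the red spring on the wooden block at (300,220). Side: the red grips are at (274,235) and (303,221). I'll zoom in.

Run:
```python
from h import *
c=load('top0');s=load('side0')
a=cv2.resize(c['pixels'][140:270,260:400],None,fx=4,fy=4,interpolation=cv2.INTER_NEAREST)
cv2.imwrite('pics/z1.png',c['pixels'][165:275,265:335].repeat(5,0).repeat(5,1))
cv2.imwrite('pics/z2.png',c['pixels'][150:270,425:505].repeat(5,0).repeat(5,1))
cv2.imwrite('pics/z3.png',s['pixels'][290:350,305:445].repeat(5,0).repeat(5,1))
cv2.imwrite('pics/z4.png',s['pixels'][205:265,245:345].repeat(6,0).repeat(6,1))
```

```text
(no output)
```

View pics/z1.png

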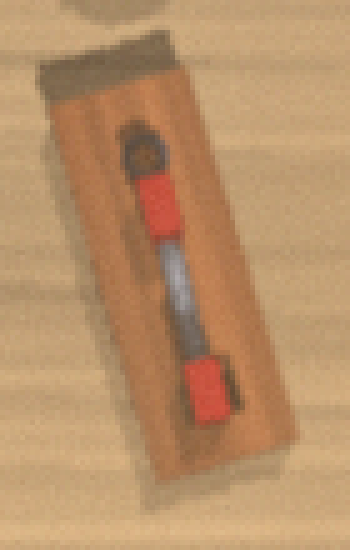

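View pics/z2.png

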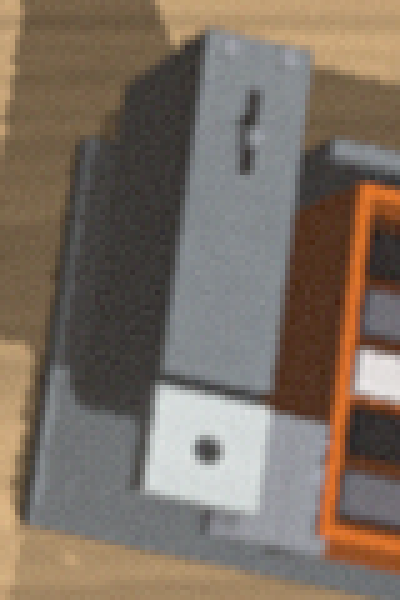

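View pics/z3.png

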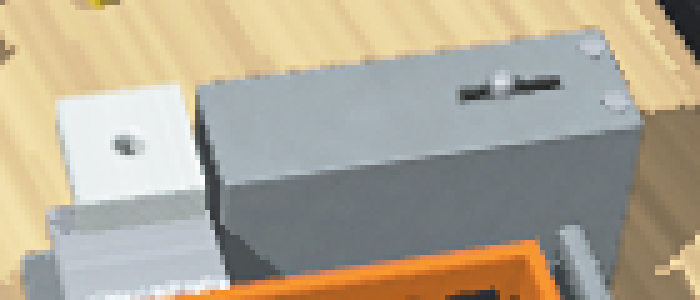

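View pics/z4.png

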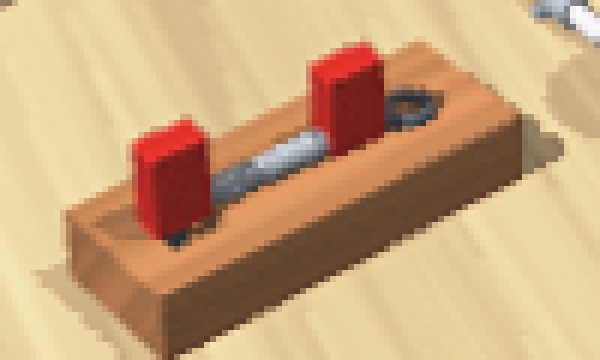

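Run:
```python
from h import *
c=load('top0');s=load('side0')
def rep(n,ut,vt,us,vs,z):
    a=onz(c,ut,vt,z);b=onz(s,us,vs,z)
    o1,d1=ray(c,ut,vt);o2,d2=ray(s,us,vs)
    A=np.array([d1,-d2]).T; t=np.linalg.lstsq(A,o2-o1,rcond=None)[0]
    print(n,'top',a.round(1),'side',b.round(1),'tri',((o1+t[0]*d1+o2+t[1]*d2)/2).round(1))
Z=lambda x,y,ox,oy,f:(ox+(x+.5)/f-.5, oy+(y+.5)/f-.5)
T2=lambda x,y:Z(x,y,425,150,5)
T1=lambda x,y:Z(x,y,265,165,5)
S3=lambda x,y:Z(x,y,305,290,5)
S4=lambda x,y:Z(x,y,245,205,6)
rep('hole',*T2(208,450),*S3(128,145),100)
rep('post foot',*T2(251,138),*S3(503,92),100)
rep('ear FL',*T2(158,381),*S3(58,99),100)
rep('ear FR(rail+bin)',*T2(272,408),*S3(205,187),100)
rep('ear near-',*T2(258,513),*S3(72,203),100)
rep('ear BL',*T2(143,490),*S3(58,99),100)
rep('rail far bin',*T2(312,50),*S3(642,128),100)
rep('rail far other',*T2(206,30),*S3(595,30),100)
rep('rail near bin',*T2(275,390),*S3(230,183),100)
rep('rail near other',*T2(162,372),*S3(197,85),100)
for z in (66,):
  rep('hook grip top',*T1(208,392),*S4(170,134),z)
  rep('eye grip top',*T1(158,205),*S4(345,56),z)
for n,c_,m in (('t',c,None),('s',s,None)):
  hsv=cv2.cvtColor(c_['pixels'],cv2.COLOR_BGR2HSV)
  mk=((hsv[...,0]<6)|(hsv[...,0]>174))&(hsv[...,1]>180)&(hsv[...,2]>90)
  k,l,st,ce=cv2.connectedComponentsWithStats(mk.astype(np.uint8))
  for i in range(1,k):
    if st[i,4]>15: print(n,st[i],ce[i], dep(c_,*ce[i]).round(1))
# image axes
print(np.array(c['R']))
for p in [(208,392),(158,205)]:
  print(dep(c,*T1(*p)))
print(dep(c,*T2(180,420)),dep(c,*T2(220,250)))
```

```text
hole top [483.  -81.7 100. ] side [484.  -82.9 100. ] tri [483.6 -82.2  99.2]
post foot top [ 602.3 -108.9  100. ] side [ 603.9 -109.6  100. ] tri [ 603.2 -109.4   99.6]
ear FL top [508.9 -64.4 100. ] side [471.  -56.3 100. ] tri [489.8 -58.7 102.4]
ear FR(rail+bin) top [ 498.4 -107.8  100. ] side [ 499.1 -108.   100. ] tri [ 498.8 -107.9   99.9]
ear near- top [459.5 -99.1 100. ] side [458.8 -98.  100. ] tri [459.  -98.6 100.7]
ear BL top [468.5 -55.7 100. ] side [471.  -56.3 100. ] tri [469.8 -56.1  99.9]
rail far bin top [ 637.8 -137.1  100. ] side [ 636.9 -140.9  100. ] tri [ 638.7 -138.7   96.9]
rail far other top [645.5 -94.8 100. ] side [645.9 -97.6 100. ] tri [646.6 -96.   97.9]
rail near bin top [ 505.1 -109.5  100. ] side [ 506.9 -109.6  100. ] tri [ 505.9 -109.7  100.2]
rail near other top [512.2 -66.2 100. ] side [514.6 -68.  100. ] tri [513.7 -67.1  98.9]
hook grip top top [481.1 215.4  66. ] side [485.5 217.7  66. ] tri [482.8 215.   68.4]
eye grip top top [553.5 234.7  66. ] side [556.6 236.3  66. ] tri [554.5 234.4  67.6]
s [297 213  12  18 168] [302.72619048 220.94047619] [554.8 228.7  53.2]
s [268 225  12  20 186] [273.32795699 234.58602151] [483.  210.   52.3]
[[-4.61520647e-03 -9.99815759e-01  1.86319168e-02]
 [-9.81237289e-01  9.36519488e-04 -1.92801727e-01]
 [ 1.92748756e-01 -1.91721513e-02 -9.81060827e-01]]
[481.15996835 215.36776018  65.74017564]
[553.35361106 234.65423999  66.7517663 ]
[494.25236119 -71.8251159   99.86366482] [558.71088245 -92.98569314  99.13257088]
```

```bash
cat >> h.py <<'E'
from scipy.spatial.transform import Rotation as Ro
def togo(target,yaw=None):
    s=env.state(); R=Ro.from_euler('xyz',s['tcp_rot']).as_matrix()
    d=R.T@(np.array(target)-s['eef_pos'])
    print('t',round(s['t'],2),'pos',s['eef_pos'].round(1),'rpy',s['tcp_rot'].round(4),'F',s['ft_force'].round(1),'open',round(s['opening'],3))
    print('shift tool mm',d.round(1))
    if yaw is not None:
        T=Ro.from_euler('xyz',[-np.pi/2,0,yaw]).as_matrix()
        print('rotvec deg',np.degrees(Ro.from_matrix(R.T@T).as_rotvec()).round(2))
E
python3 -m inch '[0,0,0,0,-6.8,0,-1, 0,0,0,0,-6.8,0,-1, 0,0,0,0,-6.8,0,-1, 0,0,0,0,-6.8,0,-1, 0,0,0,0,-6.8,0,-1]'
python3 -c "
from h import *
togo([482,215.5,150],.26)"
```

```text
t: 0.65
eef_pos: [205.3, 590.2, 214.4]
tcp_rot: [-1.571, 0.0, 0.264]
ft_force: [-0.6, -0.8, 0.5]
opening: 0.999
t 0.65 pos [205.3 590.2 214.4] rpy [-1.5711e+00  3.0000e-04  2.6350e-01] F [-0.6 -0.8  0.5] open 0.999
shift tool mm [ 169.6   64.5 -433.9]
rotvec deg [ 0.02  0.2  -0.02]
```

```bash
python3 -m inch '[0.017,0.0064,-0.0434,0,0,0,-1,0.017,0.0064,-0.0434,0,0,0,-1,0.017,0.0064,-0.0434,0,0,0,-1,0.017,0.0064,-0.0434,0,0,0,-1,0.017,0.0064,-0.0434,0,0,0,-1,0.017,0.0064,-0.0434,0,0,0,-1,0.017,0.0064,-0.0434,0,0,0,-1,0.017,0.0064,-0.0434,0,0,0,-1,0.017,0.0064,-0.0434,0,0,0,-1,0.017,0.0064,-0.0434,0,0.2,0,-1]'
python3 -m inch '[0,0,0,0,0,0,-1,0,0,0,0,0,0,-1]'
python3 -c "
from h import *
togo([482,215.5,150],.26)
c=snap('wrist','w1')
print(proj(c,[482,215.5,66]),proj(c,[553.5,234.7,66]))"
```

```text
t: 1.65
eef_pos: [481.5, 212.5, 150.4]
tcp_rot: [-1.571, -0.0, 0.255]
ft_force: [0.1, 0.9, -0.2]
opening: 1.0
t: 1.85
eef_pos: [480.9, 213.4, 150.3]
tcp_rot: [-1.571, 0.001, 0.253]
ft_force: [-0.5, 0.5, -0.2]
opening: 0.998
t 1.85 pos [480.9 213.4 150.3] rpy [-1.5706e+00  8.0000e-04  2.5270e-01] F [-0.5  0.5 -0.2] open 0.998
shift tool mm [1.6 0.3 1.8]
rotvec deg [-0.01 -0.42 -0.05]
[322.17957247 195.89719242] [322.74792847 271.57940005]
```

View pics/w1.png

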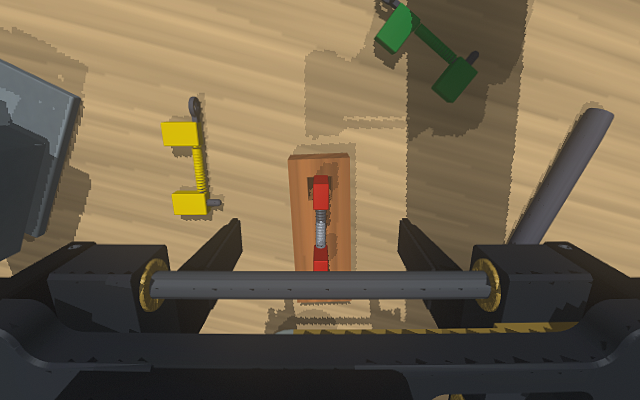

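Wrist: the red hook grip spans about (313–330, 176–210) and the eye grip is just visible at (321,260). I'll zoom in to check that centre.

Run:
```python
from h import *
c=load('w1')
im=c['pixels'][165:275,285:360].repeat(5,0).repeat(5,1)
cv2.imwrite('pics/z5.png',im)
for v in (178,184,190,196,202,208): print(v,[ (dep(c,u,v).round(1)).tolist() for u in (316,322,328)])
```

```text
178 [[473.3, 207.5, 43.4], [471.8, 212.8, 43.7], [479.0, 221.5, 6.7]]
184 [[473.6, 207.8, 63.6], [472.0, 212.7, 64.8], [471.2, 217.9, 62.8]]
190 [[478.8, 209.1, 63.8], [477.1, 214.1, 65.3], [476.1, 219.2, 64.3]]
196 [[483.6, 210.4, 65.4], [482.5, 215.5, 64.7], [481.6, 220.7, 63.4]]
202 [[489.1, 211.8, 64.9], [487.8, 216.9, 64.8], [486.6, 222.0, 64.4]]
208 [[494.4, 213.1, 65.1], [493.1, 218.2, 65.0], [492.2, 223.5, 63.9]]
```

View pics/z5.png

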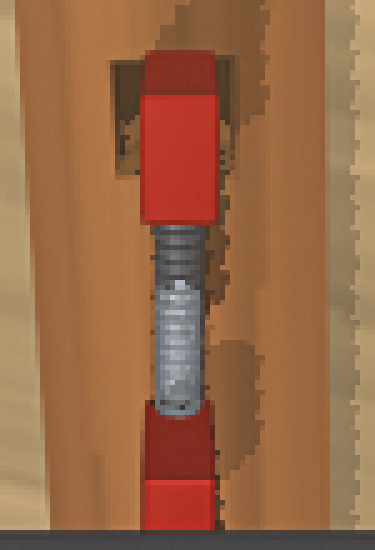

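```bash
python3 -m inch '[0.002,0.014,0.001,0,-0.3,0,-1,0,0.016,0,0,0,0,-1,0,0.016,0,0,0,0,-1,0,0.016,0,0,0,0,-1,0,0.016,0,0,0,0,-1,0,0.016,0,0,0,0,-1,0,0.012,0,0,0,0,-1,0,0.007,0,0,0,0,-1,0,0,0,0,0,0,-1]'
python3 -c "
from h import *
togo([482.8,215,37],.258)"
```

```text
t: 2.8
eef_pos: [481.9, 216.2, 37.1]
tcp_rot: [-1.571, 0.001, 0.261]
ft_force: [-0.0, -0.6, 0.1]
opening: 0.999
t 2.8 pos [481.9 216.2  37.1] rpy [-1.5707e+00  1.0000e-03  2.6120e-01] F [-0.  -0.6  0.1] open 0.999
shift tool mm [ 0.6  0.1 -1.4]
rotvec deg [-0.    0.19 -0.06]
```

Close, self-centring.

```bash
python3 -m inch '[0.0006,0,-0.0012,0,0,0,-0.3,0,0,0,0,0,0,0.3,0,0,0,0,0,0,0.7,0,0,0,0,0,0,1,0,0,0,0,0,0,1,0,0,0,0,0,0,1,0,0,0,0,0,0,1,0,0,0,0,0,0,1]'
python3 -m inch '[0,0,0,0,0,0,1,0,0,0,0,0,0,1]'
```

```text
t: 3.6
eef_pos: [483.3, 214.7, 37.6]
tcp_rot: [-1.571, -0.0, 0.26]
ft_force: [0.7, -0.4, -0.1]
opening: 0.386
t: 3.8
eef_pos: [483.3, 214.7, 37.6]
tcp_rot: [-1.571, -0.0, 0.26]
ft_force: [-0.4, 0.1, -0.6]
opening: 0.212
```

```bash
python3 -m inch '[0,0,0,0,0,0,1,0,0,0,0,0,0,1,0,0,0,0,0,0,1]'
python3 -m inch '[0,-0.01,0,0,0,0,1,0,-0.02,0,0,0,0,1,0,-0.03,0,0,0,0,1,0,-0.03,0,0,0,0,1,0,-0.03,0,0,0,0,1,0,0,0,0,0,0,1,0,0,0,0,0,0,1]'
python3 -c "
from h import *
togo([482,215.5,150],.26)
c=snap('side','s2');snap('top','t2'); snap('wrist','w2')"
```

```text
t: 4.1
eef_pos: [483.3, 214.7, 37.6]
tcp_rot: [-1.571, -0.0, 0.26]
ft_force: [0.3, 0.2, -0.1]
opening: 0.148
t: 4.8
eef_pos: [483.1, 214.7, 158.2]
tcp_rot: [-1.571, -0.001, 0.26]
ft_force: [-0.0, -0.4, -1.8]
opening: 0.143
t 4.8 pos [483.1 214.7 158.2] rpy [-1.5707e+00 -1.2000e-03  2.6040e-01] F [-0.  -0.4 -1.8] open 0.143
shift tool mm [-0.9  8.2  1.1]
rotvec deg [-0.01  0.02  0.07]
```

View pics/s2.png

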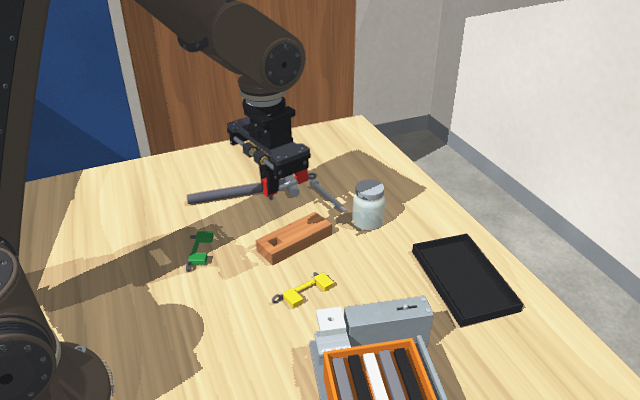

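View pics/w2.png

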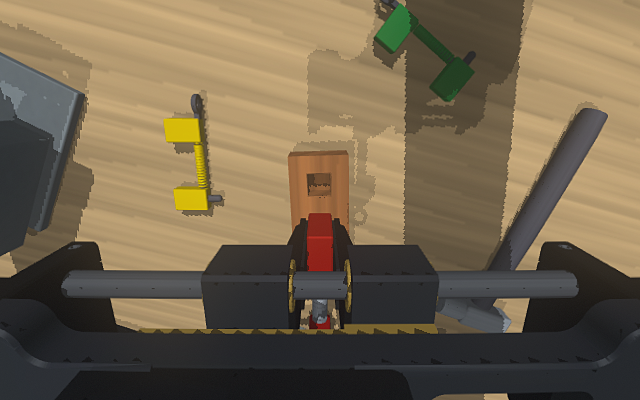

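```bash
python3 - <<'E'
from h import *
c=load('w2')
cv2.imwrite('pics/z6.png',c['pixels'][200:340,285:355].repeat(5,0).repeat(5,1))
for v in (216,222,228,235,242,249,256,263): print(v,[ (dep(c,u,v).round(1)).tolist() for u in (313,320,327)])
E
python3 -m inch '[0,0,0,0,6.8,0,1,0,0,0,0,6.8,0,1,0,0,0,0,6.8,0,1,0,0,0,0,6.8,0,1,0,0,0,0,0,0,1]'
python3 -c "
from h import *
togo([483.6,-82.2,150],-.215)"
```

```text
216 [[472.5, 207.4, 156.2], [472.4, 211.6, 153.6], [470.3, 215.4, 156.3]]
222 [[472.6, 207.6, 165.4], [471.5, 211.4, 165.6], [470.8, 215.3, 164.8]]
228 [[473.0, 207.9, 172.9], [472.0, 211.5, 172.9], [470.6, 215.0, 173.9]]
235 [[472.3, 207.9, 183.3], [471.9, 211.5, 182.2], [470.6, 214.8, 183.0]]
242 [[475.7, 208.8, 184.1], [474.9, 212.3, 183.9], [474.1, 215.8, 183.6]]
249 [[479.7, 209.9, 183.7], [479.0, 213.4, 183.2], [477.4, 216.7, 184.6]]
256 [[483.2, 210.8, 184.3], [482.1, 214.2, 184.7], [481.9, 217.9, 183.3]]
263 [[486.7, 211.7, 185.2], [486.5, 215.4, 183.7], [485.6, 218.9, 183.7]]
t: 5.45
eef_pos: [482.9, 214.6, 156.7]
tcp_rot: [-1.572, 0.002, -0.216]
ft_force: [0.0, 0.2, -1.2]
opening: 0.141
t 5.45 pos [482.9 214.6 156.7] rpy [-1.5716  0.0017 -0.2161] F [ 0.   0.2 -1.2] open 0.141
shift tool mm [  64.3    6.8 -289.7]
rotvec deg [ 0.05 -0.06 -0.1 ]
```

View pics/z6.png

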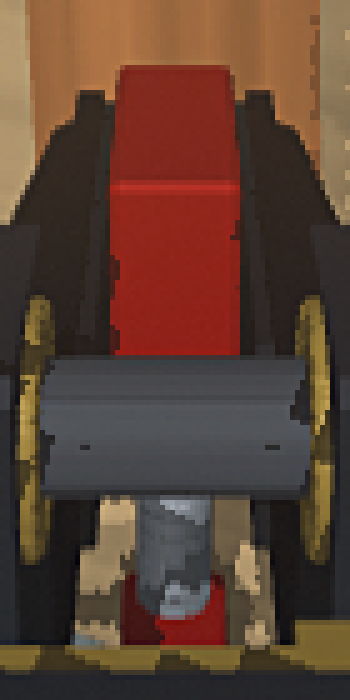

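```bash
python3 -m inch '[0.0064,0,-0.029,0,0,0,1,0.0064,0,-0.029,0,0,0,1,0.0064,0,-0.029,0,0,0,1,0.0064,0,-0.029,0,0,0,1,0.0064,0,-0.029,0,0,0,1,0.0064,0,-0.029,0,0,0,1,0.0064,0,-0.029,0,0,0,1,0.0064,0,-0.029,0,0,0,1,0.0064,0,-0.029,0,0,0,1,0.0064,0,-0.029,0,0,0,1]'
python3 -m inch '[0,0.01,0,0,0,0,1,0,0,0,0,0,0,1]'
python3 -c "
from h import *
togo([483.6,-82.2,150],-.215)
c=snap('side','s3');snap('top','t3'); w=snap('wrist','w3')
cv2.imwrite('pics/z7.png',c['pixels'][230:350,270:450].repeat(4,0).repeat(4,1))
cv2.imwrite('pics/z8.png',w['pixels'])
"
```

```text
t: 6.45
eef_pos: [483.7, -83.5, 157.1]
tcp_rot: [-1.571, 0.001, -0.21]
ft_force: [0.2, 0.2, -1.3]
opening: 0.144
t: 6.65
eef_pos: [483.3, -82.4, 146.1]
tcp_rot: [-1.57, 0.003, -0.213]
ft_force: [-0.3, 0.1, -1.4]
opening: 0.144
t 6.65 pos [483.3 -82.4 146.1] rpy [-1.5703  0.0029 -0.2134] F [-0.3  0.1 -1.4] open 0.144
shift tool mm [ 0.3 -3.9  0.3]
rotvec deg [-0.03  0.09 -0.16]
```

View pics/z7.png

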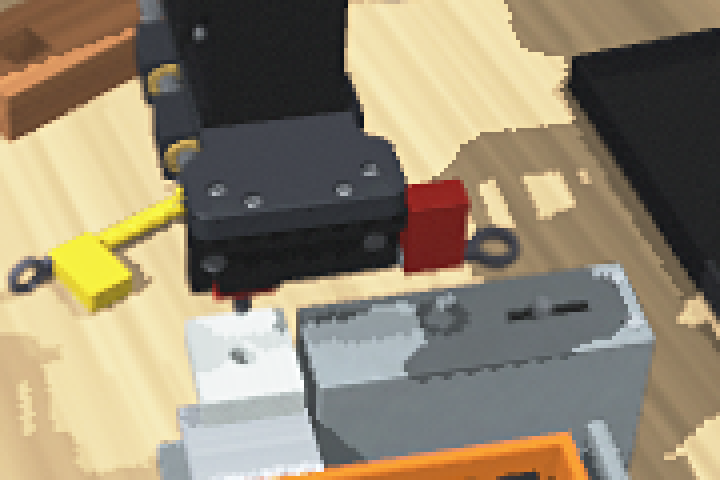

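View pics/z8.png

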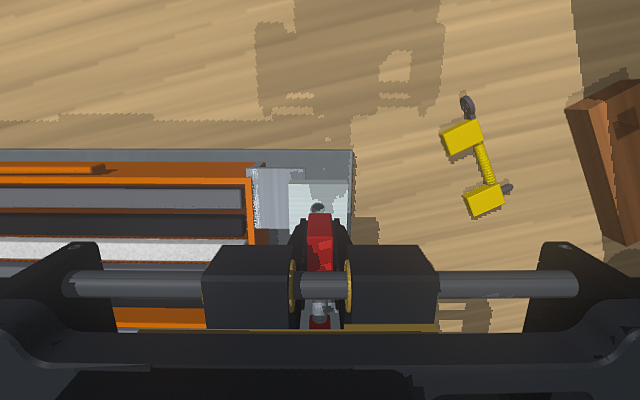

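View pics/t3.png

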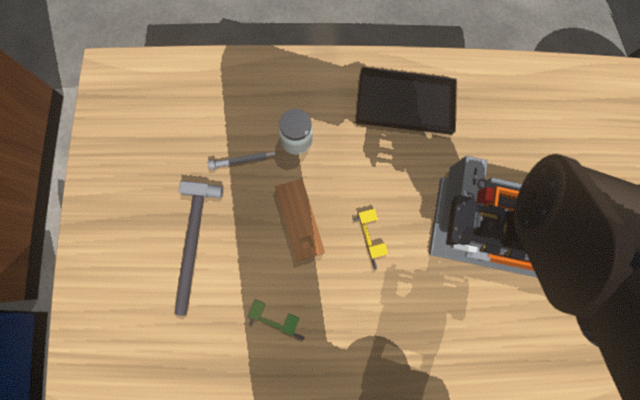

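Wrist: the hole shows at about (318,207), partly hidden by the grip. Side: the pin end is at about (331,306) and the hole at about (330,319). I'll zoom to compare them.

Run:
```python
from h import *
c=load('w3');s=load('s3')
cv2.imwrite('pics/z9.png',c['pixels'][180:290,285:355].repeat(7,0).repeat(7,1)[:600])
cv2.imwrite('pics/z10.png',s['pixels'][295:335,310:350].repeat(12,0).repeat(12,1))
```

```text
(no output)
```

View pics/z9.png

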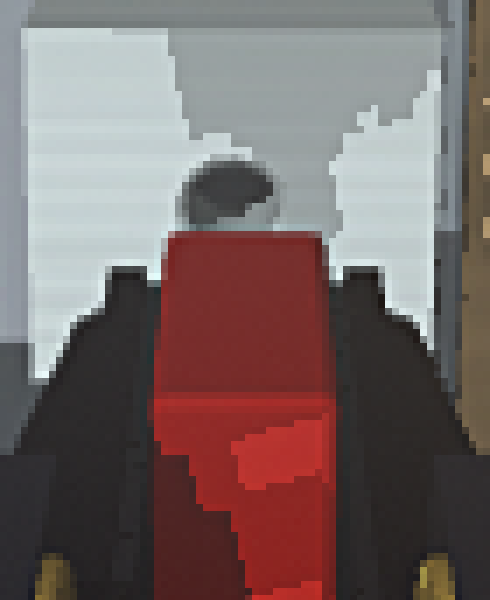

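View pics/z10.png

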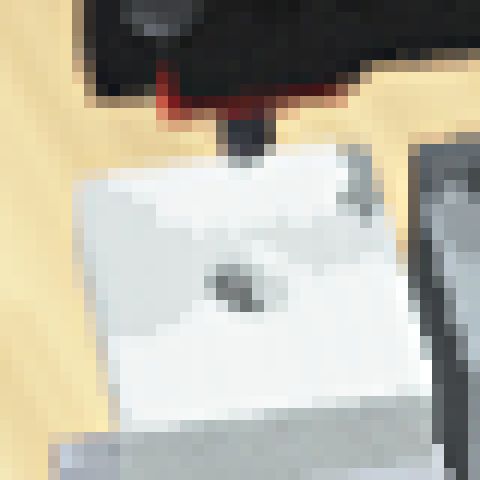

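Run:
```python
from h import *
c=load('w3');s=load('s3')
Z=lambda x,y,ox,oy,f:(ox+(x+.5)/f-.5, oy+(y+.5)/f-.5)
W=lambda x,y:Z(x,y,285,180,7)
S=lambda x,y:Z(x,y,310,295,12)
yaw=-.213; ex=np.array([np.cos(yaw),np.sin(yaw),0]); ey=np.array([-ex[1],ex[0],0])
st=env.state(); p=st['eef_pos']
def r(n,X):
    d=X-np.array([483.3,-82.4,0]); print(n,X.round(1),'along',(d@ex).round(1),'across',(d@ey).round(1))
r('ear back edge mid',onz(c,*W(232,28),100))
r('ear L',onz(c,*W(26,100),100)); r('ear R',onz(c,*W(440,100),100))
r('hole L',onz(c,*W(176,205),100)); r('hole R',onz(c,*W(280,205),100)); r('hole top',onz(c,*W(229,153),100))
r('grip face top',onz(c,*W(244.5,400),173)); r('gripface bot',onz(c,*W(244,234),137))
for y in (250,300,350,390,420,450): r('d%d'%y,dep(c,*W(290,y)))
r('side hole',onz(s,*S(243,287),100))
r('side hole0',onz(load('side0'),305+(128+.5)/5-.5,290+(145.5)/5-.5,100))
for z in (124,126,128): r('side pin tip z%d'%z,onz(s,*S(247,155),z))
```

```text
ear back edge mid [464.7 -78.7 100. ] along -18.9 across -0.3
ear L [ 467.8 -101.7  100. ] along -11.1 across -22.1
ear R [477.  -58.9 100. ] along -11.1 across 21.6
hole L [482.6 -88.7 100. ] along 0.7 across -6.4
hole R [484.9 -77.9 100. ] along 0.7 across 4.8
hole top [478.1 -82.  100. ] along -5.2 across -0.7
grip face top [473.6 -79.2 173. ] along -10.2 across 1.1
gripface bot [474.  -79.4 137. ] along -9.7 across 1.0
d250 [473.8 -75.3 143.8] along -10.8 across 4.9
d300 [473.3 -75.4 156.4] along -11.3 across 4.7
d350 [472.6 -75.5 168. ] along -12.0 across 4.5
d390 [473.5 -75.8 173. ] along -11.0 across 4.4
d420 [475.5 -76.2 173.8] along -9.0 across 4.4
d450 [477.5 -76.6 174.4] along -6.9 across 4.4
side hole [483.5 -82.4 100. ] along 0.2 across 0.0
side hole0 [484.  -82.9 100. ] along 0.8 across -0.4
side pin tip z124 [484.3 -81.6 124. ] along 0.8 across 1.0
side pin tip z126 [483.6 -83.3 126. ] along 0.4 across -0.8
side pin tip z128 [482.8 -85.  128. ] along 0.1 across -2.6
```

```bash
python3 -m inch '[0.0002,0.008,-0.0007,0,0.1,-0.15,1,0,0.008,0,0,0,0,1,0,0.002,0,0,0,0,1,0,0,0,0,0,0,1]'
python3 -m inch '[0,0.001,0,0,0,0,1,0,0.001,0,0,0,0,1,0,0,0,0,0,0,1]'
python3 -m inch '[0,0.001,0,0,0,0,1,0,0.001,0,0,0,0,1,0,0,0,0,0,0,1]'
python3 -m inch '[0,0.001,0,0,0,0,1,0,0.001,0,0,0,0,1,0,0,0,0,0,0,1]'
```

```text
t: 7.2
eef_pos: [484.0, -82.8, 129.1]
tcp_rot: [-1.571, -0.002, -0.216]
ft_force: [-0.1, 0.3, -1.9]
opening: 0.148
t: 7.5
eef_pos: [484.2, -83.0, 127.6]
tcp_rot: [-1.571, -0.003, -0.216]
ft_force: [-0.6, -0.8, -2.1]
opening: 0.147
t: 7.8
eef_pos: [484.2, -83.0, 125.5]
tcp_rot: [-1.571, -0.003, -0.216]
ft_force: [-0.5, 0.6, -1.0]
opening: 0.144
t: 8.1
eef_pos: [484.1, -83.0, 123.5]
tcp_rot: [-1.571, -0.002, -0.216]
ft_force: [0.8, 0.1, -1.3]
opening: 0.147
```

```bash
for i in 1; do python3 -m inch '[0,0.001,0,0,0,0,1,0,0.001,0,0,0,0,1,0,0,0,0,0,0,1]'; done
python3 -m inch '[0,0.001,0,0,0,0,1,0,0.001,0,0,0,0,1,0,0,0,0,0,0,1]'
```

```text
t: 8.4
eef_pos: [484.1, -83.0, 121.5]
tcp_rot: [-1.571, -0.002, -0.216]
ft_force: [-0.3, 0.1, -1.3]
opening: 0.149
t: 8.7
eef_pos: [484.1, -83.0, 119.5]
tcp_rot: [-1.571, -0.002, -0.216]
ft_force: [0.3, 0.3, -1.7]
opening: 0.143
```

```bash
python3 -m inch '[0,0.001,0,0,0,0,1,0,0.001,0,0,0,0,1,0,0,0,0,0,0,1]'
```

```text
t: 9.0
eef_pos: [484.2, -83.0, 117.5]
tcp_rot: [-1.571, -0.002, -0.216]
ft_force: [-0.5, 0.9, -1.9]
opening: 0.145
```

```bash
python3 -m inch '[0,0.001,0,0,0,0,1,0,0.001,0,0,0,0,1,0,0.001,0,0,0,0,1,0,0,0,0,0,0,1]'
python3 -m inch '[0,0.001,0,0,0,0,1,0,0.001,0,0,0,0,1,0,0.001,0,0,0,0,1,0,0,0,0,0,0,1]'
```

```text
t: 9.4
eef_pos: [484.2, -83.0, 114.5]
tcp_rot: [-1.571, -0.002, -0.216]
ft_force: [0.1, -0.4, -1.0]
opening: 0.147
t: 9.8
eef_pos: [484.2, -83.0, 111.5]
tcp_rot: [-1.571, -0.002, -0.216]
ft_force: [-0.2, 0.9, -1.6]
opening: 0.144
```

```bash
python3 -m inch '[0,0.001,0,0,0,0,1,0,0.001,0,0,0,0,1,0,0,0,0,0,0,1]'
```

```text
t: 10.1
eef_pos: [484.2, -83.0, 109.5]
tcp_rot: [-1.571, -0.002, -0.216]
ft_force: [0.8, -0.1, -1.4]
opening: 0.142
```

```bash
python3 -m inch '[0,0.001,0,0,0,0,1,0,0.0005,0,0,0,0,1,0,0,0,0,0,0,1]'
python3 -c "
from h import *
c=snap('side','s4')
cv2.imwrite('pics/z11.png',c['pixels'][230:350,270:450].repeat(4,0).repeat(4,1))
"
```

```text
t: 10.4
eef_pos: [484.2, -83.0, 108.0]
tcp_rot: [-1.571, -0.002, -0.216]
ft_force: [-0.5, -0.5, -1.0]
opening: 0.142
```

View pics/z11.png

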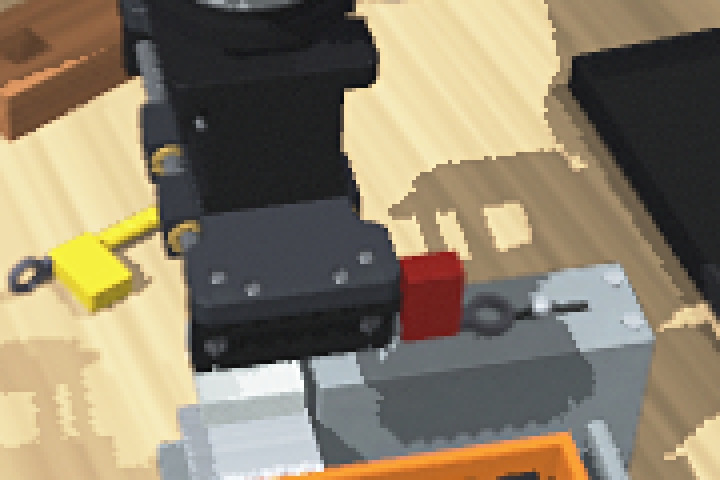

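The pin is in the hole. The eye, at about (392,308), is just above the rail and short of the post at (405,306). I'll ease it down until it touches.

```bash
python3 -m inch '[0,0.0005,0,0,0,0,1,0,0.0005,0,0,0,0,1,0,0,0,0,0,0,1]'
python3 -m inch '[0,0.0005,0,0,0,0,1,0,0,0,0,0,0,1]'
```

```text
t: 10.75
eef_pos: [484.3, -83.0, 107.6]
tcp_rot: [-1.571, -0.003, -0.216]
ft_force: [-1.4, 0.1, 5.3]
opening: 0.15
t: 10.95
eef_pos: [484.3, -83.0, 107.5]
tcp_rot: [-1.571, -0.003, -0.216]
ft_force: [-3.5, 0.9, 11.0]
opening: 0.142
```

```bash
python3 -m inch '[0,0.0005,0,0,0,0,1,0,0,0,0,0,0,1]'
```

```text
t: 11.15
eef_pos: [484.3, -83.0, 107.4]
tcp_rot: [-1.571, -0.004, -0.216]
ft_force: [-5.3, 1.5, 18.0]
opening: 0.149
```

```bash
python3 -m inch '[0,-0.0012,0,0,0,0,1,0,0,0,0,0,0,0,0,0,0,0,0,0,0,0,0,0,0,0,0,0,0,0,0,0,0,0,0,0,0,0,0,0,0,0]'
python3 -c "
from h import *
c=snap('side','s5');w=snap('wrist','w5')
cv2.imwrite('pics/z12.png',c['pixels'][230:350,270:450].repeat(4,0).repeat(4,1))
print(env.state())
"
```

```text
t: 11.75
eef_pos: [484.2, -83.0, 107.2]
tcp_rot: [-1.571, -0.003, -0.216]
ft_force: [-0.2, -0.7, -0.2]
opening: 0.482
{'t': 11.85, 'joints': array([-3.04521792e-01,  4.55294037e-01,  1.99705088e+00,  5.46128381e-04,
        6.86710067e-01, -1.65956469e+00]), 'qvel': array([ 0.00266416,  0.00017333, -0.00040322,  0.00018421,  0.00063863,
        0.0020186 ]), 'tau': array([-1.32255436e-04, -5.00549912e+01, -1.70477039e+01, -2.68051238e-02,
        7.08161364e-02, -5.53044219e-05]), 'eef_pos': array([484.22657911, -83.01436886, 107.27004954]), 'tcp_rot': array([-1.57067534, -0.0025584 , -0.21617549]), 'ft_force': array([-0.87282355, -0.58744569, -0.22181564]), 'moment': array([0.04807655, 0.01481229, 0.06091734]), 'opening': 0.4947094988170715}
```

View pics/z12.png

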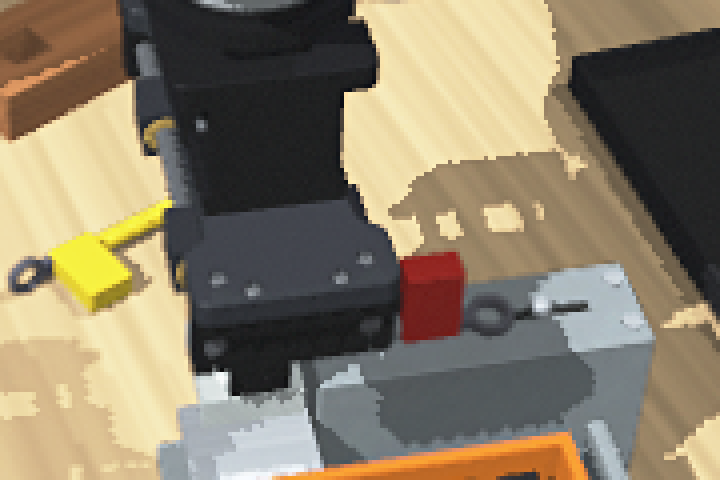

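View pics/w5.png

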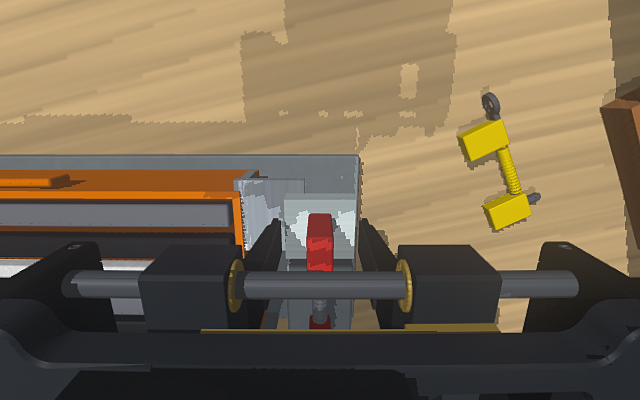

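The hook grip sits flush on the ear with the fingers clear of it. Next I'll slide along to the eye grip.

```bash
python3 -m inch '[0.01,-0.001,0,0,0,0,0,0.02,0,0,0,0,0,0,0.02,0,0,0,0,0,0,0.016,0,0,0,0,0,0,0.008,0,0,0,0,0,0,0,0,0,0,0,0,0,0,0,0,0,0,0,0]'
python3 -c "
from h import *
togo([484.2+74*np.cos(.214),-83-74*np.sin(.214),108.5],-.215)
c=snap('side','s6');w=snap('wrist','w6')
cv2.imwrite('pics/z13.png',c['pixels'][230:350,270:450].repeat(4,0).repeat(4,1))
"
```

```text
t: 12.55
eef_pos: [556.0, -98.7, 108.3]
tcp_rot: [-1.571, -0.002, -0.216]
ft_force: [-0.2, -0.1, 0.7]
opening: 0.498
t 12.55 pos [556.  -98.7 108.3] rpy [-1.5707 -0.0019 -0.2161] F [-0.2 -0.1  0.7] open 0.498
shift tool mm [ 0.5 -0.2  0.1]
rotvec deg [-0.01 -0.06  0.11]
```

View pics/z13.png

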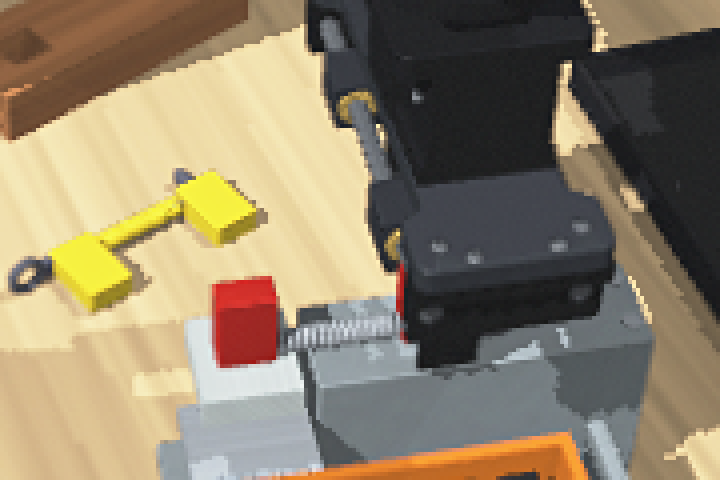

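View pics/w6.png

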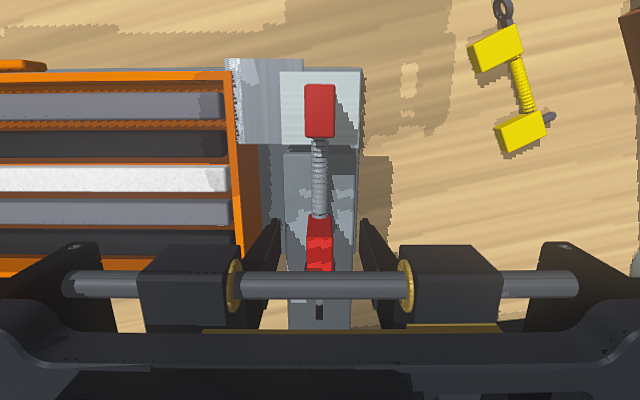

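Wrist: the hook grip is at (320,110), the coil is straight, and the eye grip at (319,243) is between the open fingers. Closing now.

```bash
python3 -m inch '[0,0,0,0,0,0,0.4,0,0,0,0,0,0,0.7,0,0,0,0,0,0,1,0,0,0,0,0,0,1,0,0,0,0,0,0,1,0,0,0,0,0,0,1,0,0,0,0,0,0,1]'
python3 -m inch '[0,0,0,0,0,0,1,0,0,0,0,0,0,1]'
python3 -c "
from h import *
togo([603,-109.2,108.3],-.215)"
```

```text
t: 13.35
eef_pos: [556.5, -98.9, 108.5]
tcp_rot: [-1.571, -0.003, -0.216]
ft_force: [-0.9, 0.6, 1.0]
opening: 0.145
t: 13.55
eef_pos: [556.5, -98.9, 108.5]
tcp_rot: [-1.571, -0.003, -0.216]
ft_force: [0.1, 0.4, 1.1]
opening: 0.146
t 13.55 pos [556.5 -98.9 108.5] rpy [-1.5707 -0.0027 -0.2162] F [0.1 0.4 1.1] open 0.146
shift tool mm [47.6  0.4 -0.1]
rotvec deg [-0.01 -0.07  0.15]
```

```bash
python3 -m inch '[0.001,-0.0006,0,0,0,0,1,0.001,0,0,0,0,0,1,0.001,0,0,0,0,0,1,0.001,0,0,0,0,0,1,0,0,0,0,0,0,1]'
python3 -m inch '[0.001,0,0,0,0,0,1,0,0,0,0,0,0,1]'
python3 -m inch '[0.001,0,0,0,0,0,1,0,0,0,0,0,0,1]'
```

```text
t: 14.05
eef_pos: [560.1, -99.6, 108.9]
tcp_rot: [-1.571, -0.002, -0.216]
ft_force: [-4.0, 1.3, -1.8]
opening: 0.144
t: 14.25
eef_pos: [561.3, -99.9, 109.0]
tcp_rot: [-1.571, -0.002, -0.216]
ft_force: [-5.2, 0.9, -2.7]
opening: 0.144
t: 14.45
eef_pos: [562.3, -100.1, 109.0]
tcp_rot: [-1.571, -0.002, -0.216]
ft_force: [-4.5, 1.5, -4.0]
opening: 0.148
```

```bash
python3 -m inch '[0.0007,0,0,0,0,0,1,0,0,0,0,0,0,1]'
python3 -m inch '[0.0007,0,0,0,0,0,1,0,0,0,0,0,0,1]'
python3 -m inch '[0.0007,0,0,0,0,0,1,0,0,0,0,0,0,1]'
```

```text
t: 14.65
eef_pos: [563.0, -100.3, 109.0]
tcp_rot: [-1.571, -0.002, -0.216]
ft_force: [-6.1, 0.6, -3.7]
opening: 0.14
t: 14.85
eef_pos: [563.6, -100.4, 109.0]
tcp_rot: [-1.571, -0.002, -0.216]
ft_force: [-4.9, -0.0, -3.4]
opening: 0.145
t: 15.05
eef_pos: [564.2, -100.6, 109.0]
tcp_rot: [-1.571, -0.002, -0.216]
ft_force: [-5.6, 1.3, -2.0]
opening: 0.146
```

```bash
python3 -m inch '[0.0007,0,0,0,0,0,1,0,0,0,0,0,0,1]'
python3 -m inch '[0.0007,0,0,0,0,0,1,0,0,0,0,0,0,1]'
python3 -m inch '[0.0007,0,0,0,0,0,1,0,0,0,0,0,0,1]'
```

```text
t: 15.25
eef_pos: [564.4, -100.6, 108.9]
tcp_rot: [-1.571, -0.001, -0.216]
ft_force: [-7.8, 2.0, -3.1]
opening: 0.143
t: 15.45
eef_pos: [564.5, -100.6, 108.8]
tcp_rot: [-1.571, 0.0, -0.216]
ft_force: [-9.7, 2.0, -2.3]
opening: 0.146
t: 15.65
eef_pos: [564.6, -100.6, 108.7]
tcp_rot: [-1.571, 0.002, -0.216]
ft_force: [-13.4, 1.6, -0.6]
opening: 0.144
```

```bash
python3 -m inch '[-0.002,0,0,0,0,0,1,-0.0015,0,0,0,0,0,1,0,0,0,0,0,0,1]'
python3 -m inch '[0,-0.0017,0,0,0,-1.12,1,0,-0.0017,0,0,0,-1.12,1,0,0,0,0,0,0,1]'
python3 -m inch '[0,-0.0017,0,0,0,-1.12,1,0,-0.0017,0,0,0,-1.12,1,0,0,0,0,0,0,1]'
python3 -c "
from h import *
togo([578,-103.5,108.3],-.215)
c=snap('side','s7');w=snap('wrist','w7')
cv2.imwrite('pics/z14.png',c['pixels'][230:350,270:450].repeat(4,0).repeat(4,1))
"
```

```text
t: 15.95
eef_pos: [562.7, -100.2, 109.0]
tcp_rot: [-1.571, -0.002, -0.216]
ft_force: [-4.2, 1.5, -3.7]
opening: 0.146
t: 16.25
eef_pos: [562.5, -100.2, 112.7]
tcp_rot: [-1.571, -0.043, -0.216]
ft_force: [-5.7, 1.0, -4.4]
opening: 0.148
t: 16.55
eef_pos: [562.4, -100.1, 116.2]
tcp_rot: [-1.571, -0.082, -0.216]
ft_force: [-4.7, 0.7, -4.9]
opening: 0.145
t 16.55 pos [ 562.4 -100.1  116.2] rpy [-1.5707 -0.0825 -0.216 ] F [-4.7  0.7 -4.9] open 0.145
shift tool mm [15.3  9.2  0.1]
rotvec deg [-0.   -0.06  4.73]
```

View pics/z14.png

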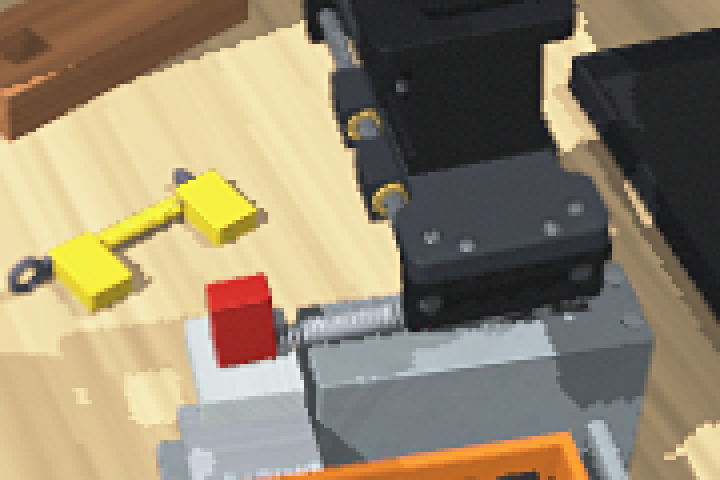

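View pics/w7.png

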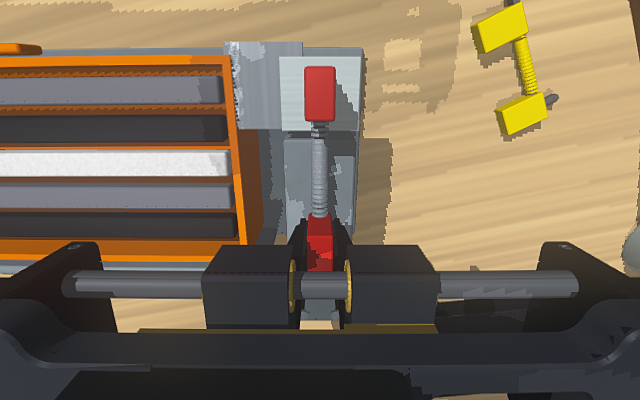

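Wrist and side: the hook grip is still seated at (320,95) and slightly tilted, and the eye is raised. I'll advance about 16 mm over the post.

```bash
python3 -m inch '[0.003,0.0002,0,0,0,0,1,0.003,0.0002,0,0,0,0,1,0,0,0,0,0,0,1]'
python3 -m inch '[0.003,0.0003,0,0,0,0,1,0.003,0.0003,0,0,0,0,1,0,0,0,0,0,0,1]'
python3 -m inch '[0.003,0.0003,0,0,0,0,1,0.001,0,0,0,0,0,1,0,0,0,0,0,0,1]'
python3 -c "
from h import *
togo([578,-103.5,116],-.215)
c=snap('side','s8');w=snap('wrist','w8');t=snap('top','t8')
cv2.imwrite('pics/z15.png',np.hstack([c['pixels'][230:350,300:450].repeat(4,0).repeat(4,1)]))
"
```

```text
t: 16.95
eef_pos: [568.4, -101.5, 116.1]
tcp_rot: [-1.571, -0.081, -0.216]
ft_force: [-7.7, 0.9, -1.8]
opening: 0.146
t: 17.25
eef_pos: [574.0, -102.7, 116.0]
tcp_rot: [-1.571, -0.08, -0.216]
ft_force: [-7.6, 1.1, -0.1]
opening: 0.146
t: 17.55
eef_pos: [577.5, -103.4, 116.0]
tcp_rot: [-1.571, -0.08, -0.216]
ft_force: [-9.6, 1.5, 0.5]
opening: 0.144
t 17.55 pos [ 577.5 -103.4  116. ] rpy [-1.5707 -0.0797 -0.2159] F [-9.6  1.5  0.5] open 0.144
shift tool mm [0.5 0.1 0. ]
rotvec deg [-0.01 -0.05  4.57]
```

View pics/z15.png

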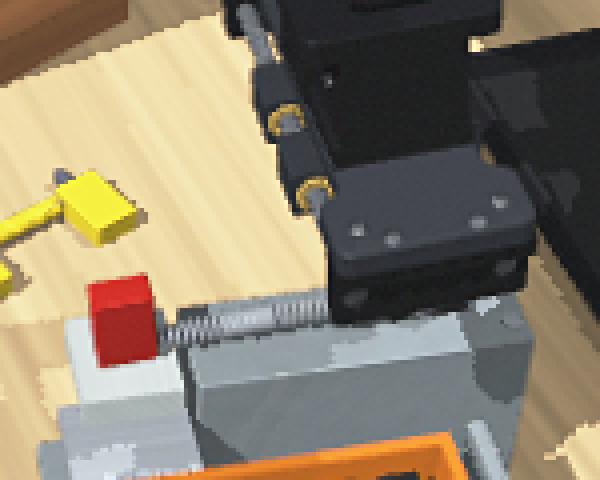

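View pics/w8.png

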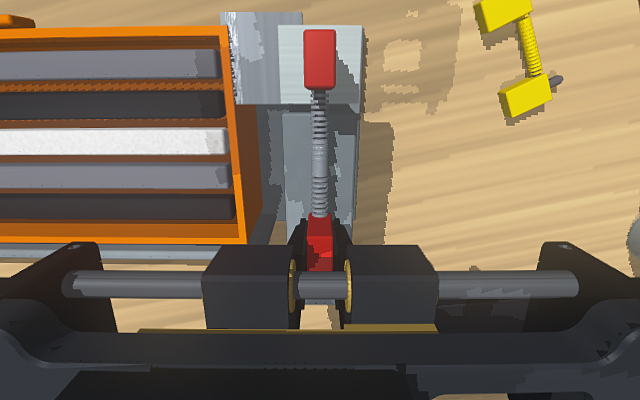

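View pics/t8.png

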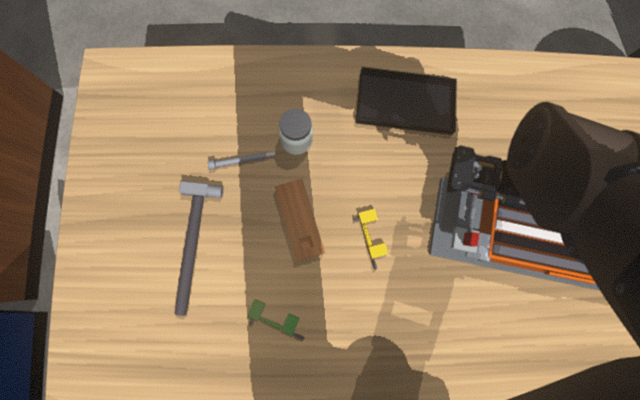

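```bash
python3 -m inch '[0,0.001,0,0,0,0.6,1,0,0.001,0,0,0,0.6,1,0,0,0,0,0,0,1]'
python3 -m inch '[0,0.001,0,0,0,0.6,1,0,0,0,0,0,0,1]'
python3 -m inch '[0,0.001,0,0,0,0.6,1,0,0,0,0,0,0,1]'
```

```text
t: 18.0
eef_pos: [577.7, -103.5, 114.0]
tcp_rot: [-1.571, -0.058, -0.216]
ft_force: [-8.4, 2.1, 0.4]
opening: 0.15
t: 18.2
eef_pos: [577.8, -103.5, 113.0]
tcp_rot: [-1.571, -0.048, -0.216]
ft_force: [-8.6, 1.3, 0.4]
opening: 0.146
t: 18.4
eef_pos: [577.8, -103.5, 112.0]
tcp_rot: [-1.571, -0.038, -0.216]
ft_force: [-8.9, 2.1, 1.3]
opening: 0.145
```

```bash
python3 -m inch '[0,0.001,0,0,0,0.6,1,0,0,0,0,0,0,1]'
python3 -m inch '[0,0.001,0,0,0,0.6,1,0,0,0,0,0,0,1]'
python3 -m inch '[0,0.0008,0,0,0,0.6,1,0,0,0,0,0,0,1]'
```

```text
t: 18.6
eef_pos: [577.9, -103.5, 111.1]
tcp_rot: [-1.571, -0.027, -0.216]
ft_force: [-9.5, 2.1, 1.1]
opening: 0.149
t: 18.8
eef_pos: [577.9, -103.5, 110.1]
tcp_rot: [-1.571, -0.017, -0.216]
ft_force: [-8.8, 1.1, 0.6]
opening: 0.148
t: 19.0
eef_pos: [578.0, -103.6, 109.2]
tcp_rot: [-1.571, -0.006, -0.216]
ft_force: [-8.8, 1.1, 0.3]
opening: 0.143
```

```bash
python3 -m inch '[0,0.0006,0,0,0,0.3,1,0,0,0,0,0,0,1]'
python3 -m inch '[0,0.0005,0,0,0,0,1,0,0,0,0,0,0,1]'
python3 -m inch '[0,0.0005,0,0,0,0,1,0,0,0,0,0,0,1]'
```

```text
t: 19.2
eef_pos: [577.9, -103.5, 108.8]
tcp_rot: [-1.571, -0.001, -0.216]
ft_force: [-8.3, 1.8, 0.9]
opening: 0.144
t: 19.4
eef_pos: [577.9, -103.5, 108.7]
tcp_rot: [-1.571, -0.002, -0.216]
ft_force: [-10.5, 3.0, 5.7]
opening: 0.146
t: 19.6
eef_pos: [577.9, -103.5, 108.7]
tcp_rot: [-1.571, -0.002, -0.216]
ft_force: [-12.8, 2.2, 10.9]
opening: 0.146
```

Contact came at the same height as when the eye rested on the rail, so it is down over the post. Releasing.

```bash
python3 -m inch '[-0.0005,-0.0007,0,0,0,0,1,0,0,0,0,0,0,0.6,0,0,0,0,0,0,0.2,0,0,0,0,0,0,0,0,0,0,0,0,0,0,0,0,0,0,0,0,0,0,0,0,0,0,0,0]'
python3 -m inch '[0,0,0,0,0,0,-0.3,0,-0.01,0,0,0,0,-0.3,0,-0.02,0,0,0,0,-0.3,0,-0.03,0,0,0,0,-0.3,0,-0.04,0,0,0,0,-0.3,0,-0.04,0,0,0,0,-0.3,0,-0.04,0,0,0,0,-0.3,0,0,0,0,0,0,-0.3]'
python3 -m inch '[0.03,0,0.03,0,0,0,-0.3,0.03,0,0.04,0,0,0,-0.3,0.03,0,0.04,0,0,0,-0.3,0.02,0,0.05,0,0,0,-0.3,0.02,0,0.05,0,0,0,-0.3,0,0,0.04,0,0,0,-0.3,0,0,0,0,0,0,-0.3]'
python3 -c "
from h import *
c=snap('side','s9');t=snap('top','t9');w=snap('wrist','w9')
cv2.imwrite('pics/z16.png',c['pixels'][250:360,290:450].repeat(5,0).repeat(5,1))
cv2.imwrite('pics/z17.png',t['pixels'][150:270,425:505].repeat(5,0).repeat(5,1))
"
```

```text
t: 20.3
eef_pos: [578.5, -103.7, 108.2]
tcp_rot: [-1.571, -0.003, -0.216]
ft_force: [0.1, -0.1, 0.7]
opening: 0.495
t: 21.1
eef_pos: [579.3, -103.9, 294.4]
tcp_rot: [-1.571, -0.012, -0.216]
ft_force: [-1.0, 0.2, 0.2]
opening: 0.649
t: 21.8
eef_pos: [754.5, 111.5, 286.9]
tcp_rot: [-1.57, -0.0, -0.212]
ft_force: [-0.2, 0.2, 0.4]
opening: 0.65
```

View pics/z16.png

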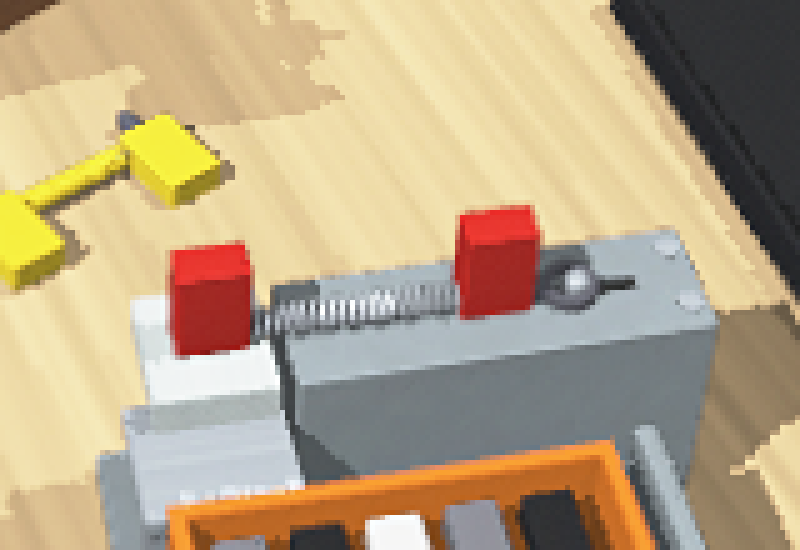

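View pics/z17.png

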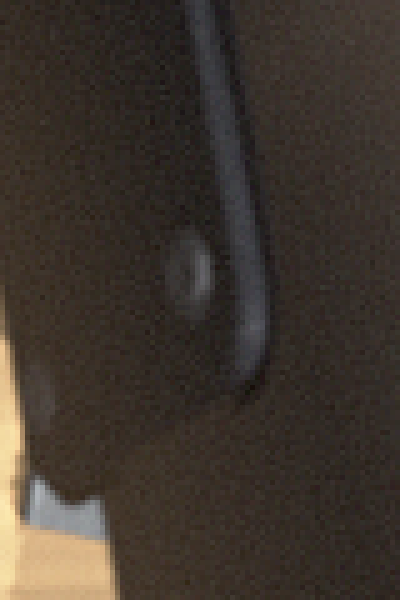

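The side view shows the post standing through the eye at about (405,307) and both grips upright. The arm blocks the top view, so I'll check the grip-top heights from side depth.

Run:
```python
from h import *
s=load('s9')
Z=lambda x,y:(290+(x+.5)/5-.5,250+(y+.5)/5-.5)
for n,x,y in [('hook top',208,252),('hook top',225,250),('eye top',497,215),('eye top',515,213),('ear',200,380),('rail',380,350),('rail',600,340),('ring near',555,303),('ring',552,300),('post top',573,280)]:
    print(n,dep(s,*Z(x,y)).round(1))
a=load('side0')
i=cv2.absdiff(a['pixels'],s['pixels']).max(2)
# bin edge check
cv2.imwrite('pics/d.png',(i>40).astype(np.uint8)*255)
```

```text
hook top [487.2 -78.9 136.7]
hook top [492.2 -80.4 137.1]
eye top [ 575.4 -101.4  138.8]
eye top [583.4 -99.2 134.5]
ear [476.9 -97.  101.5]
rail [ 534.6 -106.1   99.4]
rail [ 600.6 -129.6   99. ]
ring near [ 593.4 -112.8  102.6]
ring [ 592.6 -112.   103.5]
post top [ 601.7 -109.1  106.1]
```

View pics/d.png

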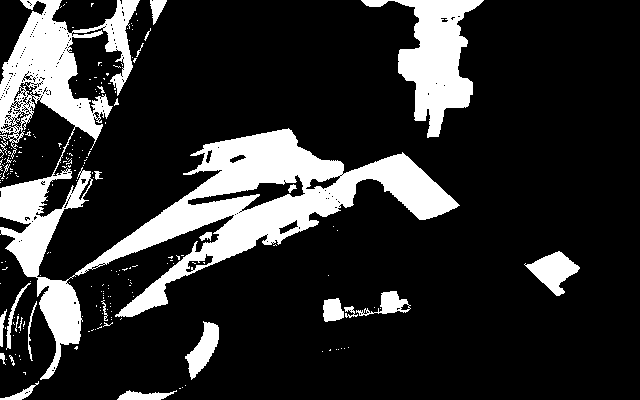

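View pics/s9.png

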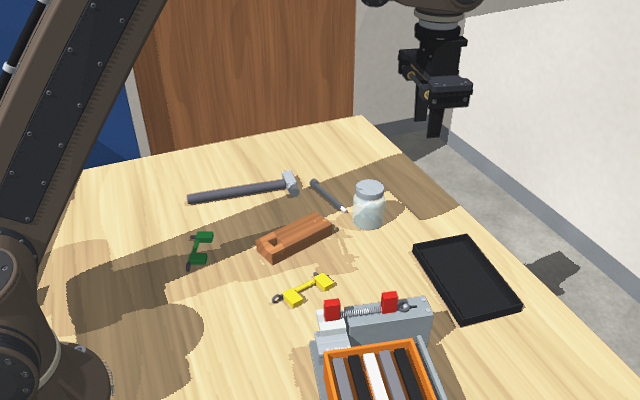

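A thin difference line shows at the bin edge near (335,349), so I'll compare it before and after.

Run:
```python
from h import *
a=load('side0')['pixels'];b=load('s9')['pixels']
cv2.imwrite('pics/z18.png',np.hstack([x[300:370,300:370].repeat(5,0).repeat(5,1) for x in (a,b)]))
for n,o in (('ear/bin',(310,335,45,35)),('post end',(395,325,50,50))):
    u,v,w,h=o
    A=cv2.cvtColor(a[v:v+h,u:u+w],6).astype(np.float32);B=cv2.cvtColor(b[v:v+h,u:u+w],6).astype(np.float32)
    print(n,cv2.phaseCorrelate(A,B,cv2.createHanningWindow((w,h),cv2.CV_32F)))
```

```text
ear/bin ((0.398715397669406, -0.017555037544919827), 1.1003682133592205)
post end ((0.0282008827640432, -0.0029341971271819034), 1.0071186365127562)
```

View pics/z18.png

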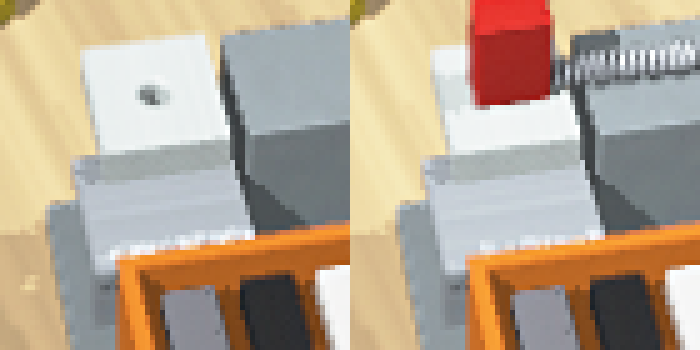

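The bin has not moved; only a highlight changed. Handing in.

```bash
python3 -m inch '[0,0,0,0,0,0,-0.3,0,0,0,0,0,0,-0.3,0,0,0,0,0,0,-0.3]'; python3 -c "
from cell import env
print(env.job_done())"
```

```text
t: 22.25
eef_pos: [754.2, 105.3, 288.9]
tcp_rot: [-1.571, -0.003, -0.217]
ft_force: [-0.4, -0.3, 0.2]
opening: 0.649
the job is handed in; nothing more can be done
None
```

The spring is fitted and the job handed in at about 22 s of the 72 s allowed; `env.job_done()` gives no verdict.

- **Hook end:** I gripped the red hook grip and lowered the pin into the ear's hole until the grip's underside met the ear. It seated with about 18 N of push.
- **Eye end:** I stretched the spring along the rail until the ring touched the post, at about 13 N. Then I backed off, tilted the eye end up about 4.5° so the pin stayed in, moved over the post and lowered it until it met the rail. Stretch was about 21–22 mm, from the arm's travel.

**Last checks:**
- **Side camera:** the post stands through the eye and the hook grip sits flush on the ear. Its top measured about 137 mm, against 136 mm expected.
- **Ring:** its top read about 103 mm, against 105 mm expected, which is within the depth noise.
- **Bin and loose objects:** the bin, jar, hammer, gauge and tray look unmoved.
- **Arm:** clear of everything, with wrist force near zero.

**Inconclusive:** the arm blocked the final top view, so the finished fit was checked from the side camera only. A before-and-after match at the bin gave a 0.4 px shift. I put that down to the changed highlight on the ear bracket, since the bin's edges line up.

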